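# Stroke the terminal covers shut

## Task

Shut all five blue covers of the terminal strip by stroking a fingertip along the row, from the red end clamp towards the black one, one cover after another until all lie flat. Press gently, do not pick up, tip or shove the strip, and leave the other things on the surface where they are; finish clear of everything.

Things in the scene. Friction and masses are not known exactly. Their poses are not given: they have to be found in the camera images.
- terminal_strip: loose terminal strip, about 0.96 kg: aluminium plate 186 x 76 x 5 mm with rail and five grey terminals (46 mm wide) under a row of five blue covers. Origin: centre of the plate's underside. x runs along the row from the red to the black end clamp, y across, z up. Clamps 12 x 50 mm, centred 76.5 mm either side of the origin, tops at 37 mm.
- strip_center (a point): point over the middle of the strip, 40 mm above the plate's underside: the level at which all five covers' tops lie when shut. Axes as the strip's.
- cover_1 (a joint): opening angle of blue cover 1 (next to the red clamp), rad: 0 shut and flat; starts 0.35 to 0.6 (most). 23.5 mm along the row, 36 across, 3 thick, first 5 mm bevelled down to the hinge. Hinge across the row at the edge nearer the red end, at strip x -67.75 mm, 5 mm below the shut top; free edge up. Stays where left; 0.5 to 1 N at the free edge shuts it.
- cover_1_edge (a point): middle of the upper free edge of cover 1, 23.5 mm from its hinge; moves with the cover. When shut it lies -44.25 mm along the strip's x from the strip's middle, level with strip_center. z axis square to the cover's face
- cover_2 (a joint): opening angle of blue cover 2 (counted from the red end), rad: 0 shut and flat; starts 0.35 to 0.6 (most). 23.5 mm along the row, 36 across, 3 thick, first 5 mm bevelled down to the hinge. Hinge across the row at the edge nearer the red end, at strip x -39.75 mm, 5 mm below the shut top; free edge up. Stays where left; 0.5 to 1 N at the free edge shuts it.
- cover_2_edge (a point): middle of the upper free edge of cover 2, 23.5 mm from its hinge; moves with the cover. When shut it lies -16.25 mm along the strip's x from the strip's middle, level with strip_center. z axis square to the cover's face
- cover_3 (a joint): opening angle of blue cover 3 (counted from the red end), rad: 0 shut and flat; starts 0.35 to 0.6 (most). 23.5 mm along the row, 36 across, 3 thick, first 5 mm bevelled down to the hinge. Hinge across the row at the edge nearer the red end, at strip x -11.75 mm, 5 mm below the shut top; free edge up. Stays where left; 0.5 to 1 N at the free edge shuts it.
- cover_3_edge (a point): middle of the upper free edge of cover 3, 23.5 mm from its hinge; moves with the cover. When shut it lies +11.75 mm along the strip's x from the strip's middle, level with strip_center. z axis square to the cover's face
- cover_4 (a joint): opening angle of blue cover 4 (counted from the red end), rad: 0 shut and flat; starts 0.35 to 0.6 (most). 23.5 mm along the row, 36 across, 3 thick, first 5 mm bevelled down to the hinge. Hinge across the row at the edge nearer the red end, at strip x +16.25 mm, 5 mm below the shut top; free edge up. Stays where left; 0.5 to 1 N at the free edge shuts it.
- cover_4_edge (a point): middle of the upper free edge of cover 4, 23.5 mm from its hinge; moves with the cover. When shut it lies +39.75 mm along the strip's x from the strip's middle, level with strip_center. z axis square to the cover's face
- cover_5 (a joint): opening angle of blue cover 5 (next to the black clamp), rad: 0 shut and flat; starts 0.35 to 0.6 (most). 23.5 mm along the row, 36 across, 3 thick, first 5 mm bevelled down to the hinge. Hinge across the row at the edge nearer the red end, at strip x +44.25 mm, 5 mm below the shut top; free edge up. Stays where left; 0.5 to 1 N at the free edge shuts it.
- cover_5_edge (a point): middle of the upper free edge of cover 5, 23.5 mm from its hinge; moves with the cover. When shut it lies +67.75 mm along the strip's x from the strip's middle, level with strip_center. z axis square to the cover's face
- multimeter: bystander, fixed, to be left alone: yellow and dark grey multimeter lying on its back, 152 x 76 x 44 mm, left. Origin: centre of its underside.
- tape_measure: bystander, loose, to be left alone: yellow tape measure 37 x 76 x 64 mm, left. Origin: centre of its underside.
- side_cutter: bystander, loose, to be left alone: red-handled pliers 72 x 160 x 19 mm, right. Origin: centre of its underside.
- tape_1: bystander, fixed, to be left alone: roll of red tape, 60 mm across, 19 mm high, right. Origin: centre of its underside.
- terminal_block_4: bystander, loose, to be left alone: loose yellow terminal, 42 x 44 x 8 mm, right. Origin: centre of its underside.
- ferrule_tin: bystander, loose, to be left alone: round white tin 64 mm across, 30 mm high, at the back. Origin: centre of its underside.
- terminal_block_3: bystander, loose, to be left alone: loose blue terminal, 42 x 44 x 8 mm, at the back. Origin: centre of its underside.

How it is judged:
By the outcome, as a careful person would: the job done as asked, in the order asked, and still so for the second after the job is handed in, with the robot touching nothing.
It also fails if it takes over 42 s, if anything falls off the work surface, if the arm or the gripper's body presses on something with over 40 N, if the wrist force passes 120 N, or if a joint passes its speed limit or range.

## Robot

A 6-joint arm with a two-finger parallel gripper is mounted at the origin on a cart in front of the work surface, level with it; the furniture and walls round the work are solid. World frame = base frame: x ahead of the robot, y to its left, z up, the work surface at z = 0. Lengths are in mm, angles in rad, forces in N, time in s.
With the tool pointing down it reaches from about 250 to 800 mm from the base axis. Payload 3.9 kg.
Tool frame: the origin (TCP) lies on the centre line of the jaws, within the pads' length; the fingertips stand 19 mm ahead of it and the grasp point (between the pads) is the TCP; z points along the fingers, y is the line along which they close (so a half turn about z gives the same grasp; the last joint's range is limited). The gripper opens to 85 mm and grips with 20 to 120 N. Pads are 22 mm wide; open, the fingers measure 114 mm over their backs; the gripper's body (76 mm by 85 mm) begins 54 mm behind the grasp point. The pads swing forward as they close: fully open they stand 13 mm farther back than shut.
Start: joints at [-1.247, 0.26, -0.138, 1.173, 0, 1.571], TCP at [167.035, -497.709, 250.304] pointing down, gripper open.
Joint ranges: [-2.78, 2.78], [-0.83, 1.72], [-1.28, 1.37], [-1.9, 2.12], [-1.57, 1.48], [-3.14, 3.14]. Speed limits (rad/s): [2.57, 2.57, 3.14, 3.14, 3.14, 3.14].

## Interface

Orientations are given as a rotation vector (axis times angle).
In Python, from plant import r gives the robot as it stands. The module is installed in compiled form; this text tells all that it offers.
- The arm moves only by the shell command python3 -m creep 'ROWS' [FORCE]. ROWS is text: rows parted by semicolons, each of 5 numbers parted by spaces: the opening, from 0 (shut) to 1 (fully open), then the shift along the tool's x, y, z in m, then the turn about the tool's z in degrees. A call has 1 to 8 rows; each row shifts and turns the commanded pose from where the row before left it, along the tool's axes as they then stand; what a row does not reach is not made up. A row lasts 1/10 s, in which the tool goes at most 50 mm and 8.59 degrees, less where a joint would pass 70% of its speed; a pose out of reach is approached as far as the arm can. A call with a gripper value outside its range is refused whole. The fingers move at their own pace and stop on an object; FORCE is the grip in N (left out, the last holds). Time passes only in rows, so rows that do not move let the fingers close. It gives the time, the measured TCP pose, the force, the opening and the grip force at its end, in the units of the state.
- r.state(): the state, without advancing time (a new reading comes with each control period).
- r.get_image(name): name is "side" or "top"; returns the picture (384x512x3 uint8, blue, green, red); there is no depth.
- r.camera_info(name): a dict with "fov_y" (degrees; the focal length in pixels is half the picture's height over the tangent of half this angle, whatever the lens; pixels are square), "cx", "cy" (the principal point, pixels), "extrinsics" (4x4, takes a point from camera to world coordinates). Camera axes: x right, y up, looking along -z (the intrinsics and any distortion apply to the point x, -y, -z); pixel columns grow to the right and rows downward; lengths in mm; the calibration is good to about 2 mm. A picture is of the moment at which its call begins. camera_info takes no time and is no camera call.
- r.sign_off(): hands the job in; it is judged then, once.
Trained networks look in the newest picture that a camera, given by its name, has taken for a name from the list of things; names that differ only in an ending like _2 or _b are one class to them, and where a whole thing is asked for, a point or a joint stands for the part that bears it (a point fixed in the world has none). Each returns a list of dicts, best first, with "score" (0 to 1); they miss things now and then, are a little off and sometimes report something else, mostly with a low value. They report only what shows in the picture. A call takes as long as a camera call.
- r.search_frame(camera, query): "centre" ([x, y, z] in mm, in the coordinates of the camera as it stood for that picture, good to about 4 mm: the middle of the surface that is visible of it).
The state is a dict: "time": time; "joint_positions": joint angles; "joint_vel": joint speeds; "tau": joint torques, N m; "ee_pos": TCP position; "tcp_rot": TCP orientation; "force": force on the tool from outside, world axes, zero at the start; "ft_torque": the same for the moment, N m; "gripper_width": finger opening in mm; "grasp_force": force on a finger pad.
Only numpy, scipy, OpenCV 4.12 (cv2) and the standard library are available. Lean on these libraries where they do the work, as an engineer would, in place of code of your own. Each camera call takes 0.05 s, during which the arm holds its last target. There are 200 camera calls.

## Working session

There is one attempt and no reset: what is moved stays moved. The work goes in short steps, Python scripts to look and compute and a shell command to move; the robot and the scene stay as the last step left them, time stands still between calls to the robot, and variables do not carry over. Pictures are saved under pics/ and viewed, at most 10 in all, crops included, and the job is handed in when it is done.

```bash
mkdir -p pics; python3 - <<'E'
from plant import r
import cv2,numpy as np
s=r.state();print({k:np.round(v,3) for k,v in s.items()})
for c in("top","side"):
    im=r.get_image(c);cv2.imwrite(f"pics/{c}0.png",im)
    i=r.camera_info(c);print(c,i)
    E=np.array(i["extrinsics"])
    for q in("terminal_strip","cover_1","cover_1_edge"):
        for d in r.search_frame(c,q)[:6]:print(q,round(d["score"],2),np.round((E@np.r_[d["centre"],1])[:3],1))
E
```

```text
{'time': np.float64(0.0), 'joint_positions': array([-1.247,  0.261, -0.139,  1.173, -0.   ,  1.571]), 'joint_vel': array([-0.001,  0.002, -0.001,  0.   ,  0.   ,  0.001]), 'tau': array([-3.0000e-03, -4.0568e+01,  2.5392e+01,  1.9000e-02, -0.0000e+00,
        0.0000e+00]), 'ee_pos': array([ 166.835, -497.119,  249.436]), 'tcp_rot': array([-3.099e+00, -5.060e-01,  1.000e-03]), 'force': array([-1.499, -0.01 ,  0.222]), 'ft_torque': array([ 0.031, -0.047,  0.033]), 'grasp_force': np.float64(0.0), 'gripper_width': np.float64(85.551)}
top {'fov_y': 50.18445856046199, 'cx': 262.4244201879427, 'cy': 193.56428075281474, 'extrinsics': array([[ 1.47615077e-02,  9.75512903e-01, -2.19446289e-01,
         3.80706828e+02],
       [-9.99887615e-01,  1.38268884e-02, -5.79431392e-03,
        -6.50354341e+00],
       [-2.61816864e-03,  2.19507159e-01,  9.75607376e-01,
         8.96240226e+02],
       [ 0.00000000e+00,  0.00000000e+00,  0.00000000e+00,
         1.00000000e+00]])}
terminal_strip 0.89 [491.5 -16.3  30.8]
terminal_strip 0.21 [511.9  32.7  45.9]
cover_1 0.74 [489.2 -44.1  43.8]
cover_1 0.73
[... 183 characters left out ...]
47.2]
side {'fov_y': 51.14952268264747, 'cx': 257.3194091611803, 'cy': 190.57822877632995, 'extrinsics': array([[ 9.98895302e-01,  4.16273585e-03, -4.68064812e-02,
         5.26684484e+02],
       [-4.29024372e-02,  4.87169846e-01, -8.72252785e-01,
        -7.49688812e+02],
       [ 1.91717483e-02,  8.73297322e-01,  4.86810263e-01,
         4.62445387e+02],
       [ 0.00000000e+00,  0.00000000e+00,  0.00000000e+00,
         1.00000000e+00]])}
terminal_strip 0.55 [500.4 -57.1  33.6]
terminal_strip 0.4 [489.3 -40.8  48.1]
cover_1 0.64 [505.7   5.3  50.2]
cover_1 0.46 [511.   35.6  45.6]
cover_1 0.45 [477.7 -74.1  47.5]
cover_1_edge 0.61 [482.9 -78.3  46.7]
cover_1_edge 0.45 [687.7  43.1  26.5]
```

View pics/top0.png

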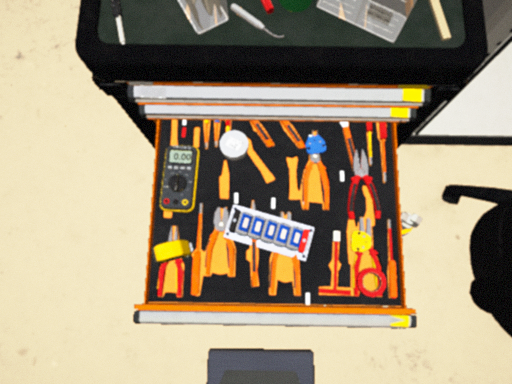

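View pics/side0.png

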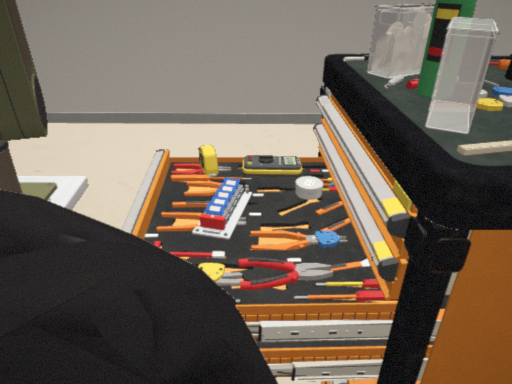

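```bash
cat > h.py <<'E'
from plant import r
import cv2,numpy as np
def proj(c,P):
    i=r.camera_info(c);E=np.array(i["extrinsics"]);f=192/np.tan(np.radians(i["fov_y"]/2))
    p=(np.atleast_2d(P)-E[:3,3])@E[:3,:3]
    return np.c_[i["cx"]+f*p[:,0]/-p[:,2], i["cy"]-f*p[:,1]/-p[:,2]]
def unproj(c,uv,z):
    i=r.camera_info(c);E=np.array(i["extrinsics"]);f=192/np.tan(np.radians(i["fov_y"]/2))
    uv=np.atleast_2d(uv).astype(float)
    d=np.c_[(uv[:,0]-i["cx"])/f,-(uv[:,1]-i["cy"])/f,-np.ones(len(uv))]@E[:3,:3].T
    return E[:3,3]+d*((z-E[2,3])/d[:,2])[:,None]
E
python3 - <<'E'
from h import *
im=cv2.imread("pics/top0.png")
m=((im.min(2)>140)).astype(np.uint8)
m[:195]=0;m[265:]=0;m[:,:220]=0;m[:,322:]=0
n,l,st,ce=cv2.connectedComponentsWithStats(cv2.morphologyEx(m,cv2.MORPH_CLOSE,np.ones((9,9))))
k=1+st[1:,4].argmax();print(st[k])
pts=np.argwhere((l==k)&(m>0))[:,::-1].astype(np.float32)
w=unproj("top",pts,5)[:,:2].astype(np.float32)
rc=cv2.minAreaRect(w);print(rc);print(cv2.boxPoints(rc))
# colour blobs
h=cv2.cvtColor(im,cv2.COLOR_BGR2HSV)
b=((abs(h[...,0].astype(int)-112)<14)&(h[...,1]>120)&(h[...,2]>60)).astype(np.uint8)
rd=(((h[...,0]<6)|(h[...,0]>172))&(h[...,1]>150)&(h[...,2]>80)).astype(np.uint8)
for nm,mm,z in(("blue",b,42),("red",rd,37)):
    mm=mm*0+mm*(l>=0); mm[:195]=0;mm[265:]=0;mm[:,:225]=0;mm[:,320:]=0
    n,_,s2,c2=cv2.connectedComponentsWithStats(mm)
    for a,c in zip(s2[1:],c2[1:]):
        if a[4]>8:print(nm,a[4],c.round(1),unproj("top",c,z).round(1))
a=cv2.resize(im[195:270,215:325],None,fx=7,fy=7,interpolation=cv2.INTER_CUBIC);cv2.imwrite("pics/a.png",a)
E
```

```text
[ 220  195   95   66 3494]
((517.0254516601562, -12.313827514648438), (206.38616943359375, 117.12603759765625), 74.3572006225586)
[[ 432.80664   -95.893906]
 [ 545.5945   -127.47568 ]
 [ 601.24426    71.26625 ]
 [ 488.45642   102.84802 ]]
blue 88 [244.5 222.4] [[510.2  35.4  42. ]]
blue 93 [257.  226.1] [[502.7   8.9  42. ]]
blue 84 [270.  229.5] [[495.9 -18.4  42. ]]
blue 94 [282.5 233.4] [[488.1 -44.7  42. ]]
blue 78 [295.1 237.1] [[480.7 -70.9  42. ]]
red 96 [303.2 240.3] [[474.9 -88.2  37. ]]
```

View pics/a.png

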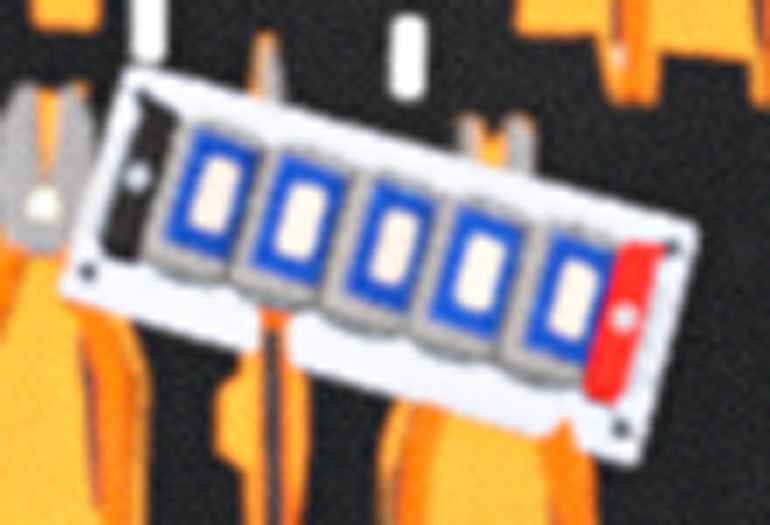

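The crop shows the strip with red clamp at right (crop 622,320) and black at left (138,178). The plate corners are at about (130,68), (698,225), (635,465) and (62,290).

```bash
python3 - <<'E'
from h import *
f=lambda p:(np.array(p,float)+.5)/7-.5+[215,195]
w=unproj("top",f([[130,68],[698,225],[635,465],[62,290]]),5)
print(w.round(1),w.mean(0).round(1))
e=[w[0]-w[1],w[3]-w[2]]
for v in e+[w[0]-w[3],w[1]-w[2]]:print(np.linalg.norm(v).round(1),np.degrees(np.arctan2(v[1],v[0])).round(2))
print(unproj("top",f([[624,318],[138,178]]),37).round(1))
for c in("top",):
  for q in ("tape_measure","multimeter"):
    for d in r.search_frame(c,q)[:1]:print(q,d["score"],(np.array(r.camera_info(c)["extrinsics"])@np.r_[d["centre"],1]).round(0))
E
```

```text
[[ 555.9   63.3    5. ]
 [ 508.5 -115.7    5. ]
 [ 434.   -95.5    5. ]
 [ 485.3   82.3    5. ]] [495.9 -16.4   5. ]
185.2 75.16
185.0 73.93
73.2 -15.06
77.1 -15.24
[[475.5 -89.3  37. ]
 [515.8  57.3  37. ]]
tape_measure 0.67 [448. 176.  60.   1.]
multimeter 0.71 [604. 179.  30.   1.]
```

```bash
python3 -m creep '0 0.035 -0.0236 0 0;0 0.035 -0.0236 0 0;0 0.035 -0.0236 0 0;0 0.035 -0.0236 0 0;0 0.035 -0.0236 0 0;0 0.035 -0.0236 0 0;0 0.035 -0.0236 0 0;0 0.035 -0.0236 0 0' 20
python3 -m creep '0 0.035 -0.0236 0 0;0 0.035 -0.0236 0 0;0 0.035 -0.0236 0 0;0 0.035 -0.0236 0 0;0 0 0 0.03 8.45;0 0 0 0.03 8.45;0 0 0 0.03 8.45;0 0 0 0.03 8.45'
```

```text
time: 1.3
ee_pos: [373.3, -228.2, 250.6]
tcp_rot: [3.1, 0.506, 0.001]
force: [0.5, 0.0, 0.4]
gripper_width: 0.3
grasp_force: 0.0
time: 2.1
ee_pos: [471.6, -111.1, 129.4]
tcp_rot: [-3.103, 0.376, -0.004]
force: [0.8, -0.6, 0.1]
gripper_width: 0.1
grasp_force: 0.0
```

```bash
python3 -m creep '0 0 0 0 0;0 0 0 0 0'; cat > s.py <<'E'
from h import *
from scipy.spatial.transform import Rotation as R
S=[r.state() for _ in range(1)]
p=np.array(S[0]["ee_pos"]);M=R.from_rotvec(S[0]["tcp_rot"]).as_matrix()
u=np.array([.264,.9646]);v=np.array([-.9646,.264]);d=p[:2]-[495.7,-16.2]
print("s",(d@u).round(1),"across",(d@v).round(1),"tipz",(p[2]-19).round(2),"-y yaw",np.degrees(np.arctan2(-M[1,1],-M[0,1])).round(2),"tilt",M[:,2].round(3),"F",np.round(S[0]["force"],2))
E
python3 s.py; python3 - <<'E'
from h import *
im=r.get_image("side");a=cv2.resize(im[130:260,150:320],None,fx=4,fy=4,interpolation=cv2.INTER_CUBIC);cv2.imwrite("pics/s1.png",a)
E
```

```text
time: 2.3
ee_pos: [470.6, -112.5, 130.3]
tcp_rot: [-3.104, 0.38, -0.001]
force: [-0.5, 0.1, 1.4]
gripper_width: 0.2
grasp_force: 0.0
s -99.5 across -1.2 tipz 111.3 -y yaw 76.06 tilt [ 0.002  0.015 -1.   ] F [-0.49  0.07  1.35]
```

View pics/s1.png

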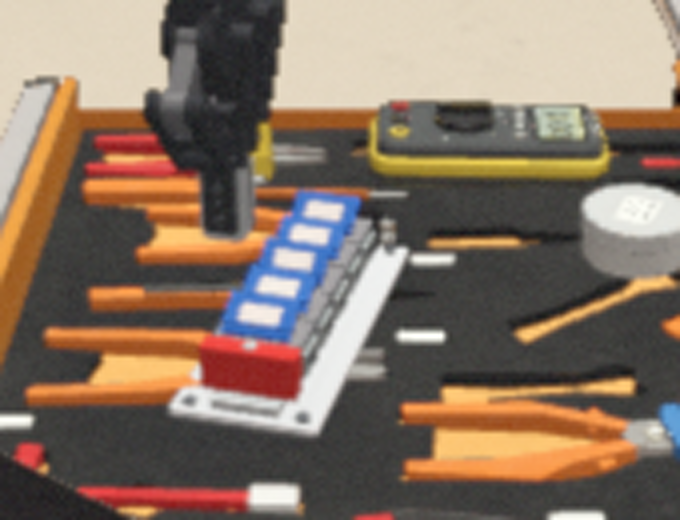

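```bash
python3 -m creep '0 -0.001 -0.0155 0.03 1.3;0 0 0 0.025 0;0 0 0 0.01 0;0 0 0 0 0;0 0 0 0 0'; python3 s.py
python3 - <<'E'
from h import *
im=r.get_image("side");a=cv2.resize(im[160:250,180:290],None,fx=6,fy=6,interpolation=cv2.INTER_CUBIC);cv2.imwrite("pics/s2.png",a)
E
```

```text
time: 2.85
ee_pos: [471.6, -110.0, 66.8]
tcp_rot: [-3.092, 0.381, -0.008]
force: [-1.2, -0.1, -0.2]
gripper_width: 0.2
grasp_force: 0.0
s -96.9 across -1.6 tipz 47.84 -y yaw 75.94 tilt [ 0.008  0.026 -1.   ] F [-1.2  -0.15 -0.18]
```

View pics/s2.png

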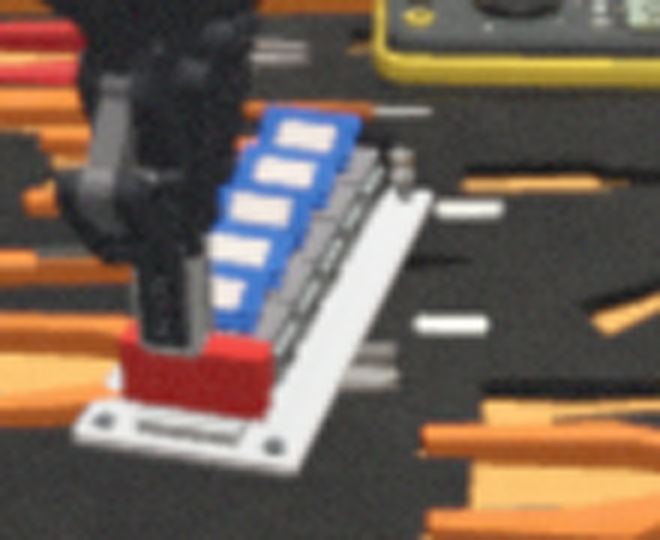

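```bash
python3 -c "
from plant import r
import numpy as np
s=r.state();print(np.round(s['joint_positions'],3),np.round(s['joint_vel'],3),np.round(s['tau'],2),s['ee_pos'],s['ft_torque'])"; python3 -m creep '0 0 -0.005 0 0;0 0 0 0 0;0 0 0 0 0'; python3 s.py
```

```text
[-0.246  0.349 -0.542  0.678  0.027  3.141] [-0.003 -0.004 -0.    -0.005 -0.    -0.001] [ 3.000e-02 -3.908e+01  1.908e+01  4.000e-02  1.000e-01  0.000e+00] [ 471.84903217 -110.14661164   67.00387298] [-0.05953779  0.02977214  0.02187505]
time: 3.2
ee_pos: [471.4, -107.7, 66.2]
tcp_rot: [-3.09, 0.376, -0.006]
force: [0.5, -1.0, 0.3]
gripper_width: -0.1
grasp_force: 0.0
s -94.7 across -0.7 tipz 47.25 -y yaw 76.12 tilt [ 0.007  0.028 -1.   ] F [ 0.52 -0.97  0.26]
```

```bash
python3 -m creep '0 0 0 -0.015 0;0 0 0 -0.015 -8.05;0 0 0 0 -8.05;0 0 0 0 -8.05;0 0 0 0 -8.05;0 0 0 0 -8.05;0 0 0 0 -8.05'; python3 -m creep '0 0 0 0 -8.05;0 0 0 0 -8.05;0 0 0 0 -8.05;0 0 0 0 -8.05;0 0 0 0 -8.05;0 0 0 0 0;0 0 0 0 0'; sed -i 's/-M\[1,1\],-M\[0,1\]/M[1,0],M[0,0]/;s/-y yaw/x yaw/' s.py; python3 s.py
```

```text
time: 3.9
ee_pos: [470.8, -108.6, 95.9]
tcp_rot: [-2.974, -0.931, -0.023]
force: [-0.2, 0.1, -0.0]
gripper_width: 0.2
grasp_force: 0.0
time: 4.6
ee_pos: [470.8, -108.6, 95.8]
tcp_rot: [-2.486, -1.89, -0.035]
force: [0.8, 0.2, 0.4]
gripper_width: -0.2
grasp_force: 0.0
s -95.7 across -0.4 tipz 76.76 x yaw 74.49 tilt [ 0.006  0.028 -1.   ] F [0.78 0.15 0.37]
```

```bash
sed -i 's/"F"/"xdir",M[:,0].round(4),"F"/' s.py; python3 -m creep '0 0.016 0 0.02 0;0 0 0 0.011 0;0 0 0 0 0;0 0 0 0 0'; python3 s.py; python3 s.py
python3 - <<'E'
from h import *
im=r.get_image("side");a=cv2.resize(im[160:250,180:290],None,fx=6,fy=6,interpolation=cv2.INTER_CUBIC);cv2.imwrite("pics/s3.png",a)
E
```

```text
time: 5.0
ee_pos: [474.8, -92.4, 65.0]
tcp_rot: [-2.483, -1.892, -0.033]
force: [0.6, 0.4, 0.7]
gripper_width: -0.1
grasp_force: 0.0
s -79.0 across 0.0 tipz 46.0 x yaw 74.61 tilt [ 0.005  0.028 -1.   ] xdir [0.2652 0.9638 0.0286] F [0.56 0.4  0.65]
s -79.0 across 0.0 tipz 46.0 x yaw 74.61 tilt [ 0.005  0.028 -1.   ] xdir [0.2652 0.9638 0.0286] F [0.56 0.4  0.65]
```

View pics/s3.png

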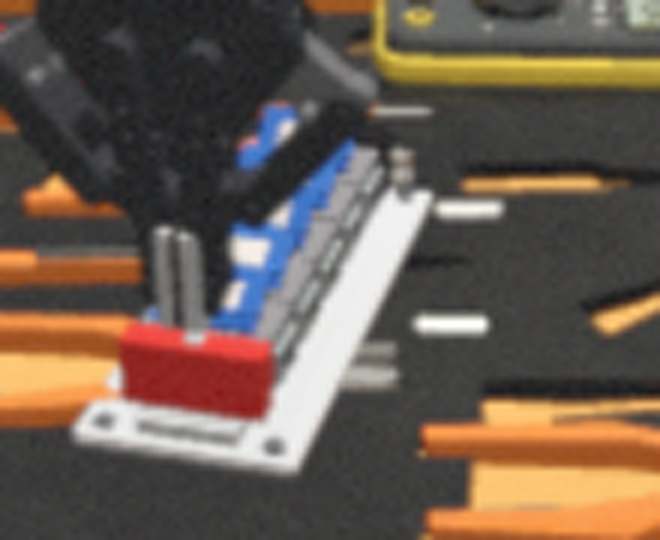

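```bash
python3 -m creep '0 0.004 0.002 0.001 0;0 0.004 0 0.001 0;0 0.004 0 0.001 0;0 0.004 0 0.0007 0;0 0.004 0 0.0007 0;0 0.004 0 0.0004 0;0 0 0 0 0'; python3 s.py; python3 -m creep '0 0 0 0.0005 0;0 0 0 0 0'; python3 s.py
```

```text
time: 5.75
ee_pos: [483.6, -68.8, 61.0]
tcp_rot: [-2.482, -1.894, -0.035]
force: [0.7, 0.0, -0.0]
gripper_width: 0.1
grasp_force: 0.0
s -53.9 across -2.2 tipz 41.98 x yaw 74.71 tilt [ 0.006  0.029 -1.   ] xdir [0.2636 0.9642 0.0294] F [ 0.67  0.01 -0.04]
time: 5.95
ee_pos: [483.5, -69.4, 60.5]
tcp_rot: [-2.483, -1.894, -0.035]
force: [0.2, 1.1, 0.2]
gripper_width: -0.2
grasp_force: 0.1
s -54.5 across -2.3 tipz 41.5 x yaw 74.67 tilt [ 0.006  0.028 -1.   ] xdir [0.2643 0.964  0.0291] F [0.24 1.13 0.24]
```

```bash
for i in 1; do python3 -m creep '0 0 0 0.0006 0;0 0 0 0 0'|grep -E 'ee|force: \['; python3 -m creep '0 0 0 0.0006 0;0 0 0 0 0'|grep -E 'ee|force: \['; done
python3 - <<'E'
from h import *
im=r.get_image("side");a=cv2.resize(im[160:250,180:290],None,fx=6,fy=6,interpolation=cv2.INTER_CUBIC);cv2.imwrite("pics/s4.png",a)
E
```

```text
ee_pos: [483.5, -69.5, 59.9]
force: [-0.0, -0.2, 0.5]
ee_pos: [483.6, -69.4, 59.3]
force: [0.3, 0.3, 0.3]
```

View pics/s4.png

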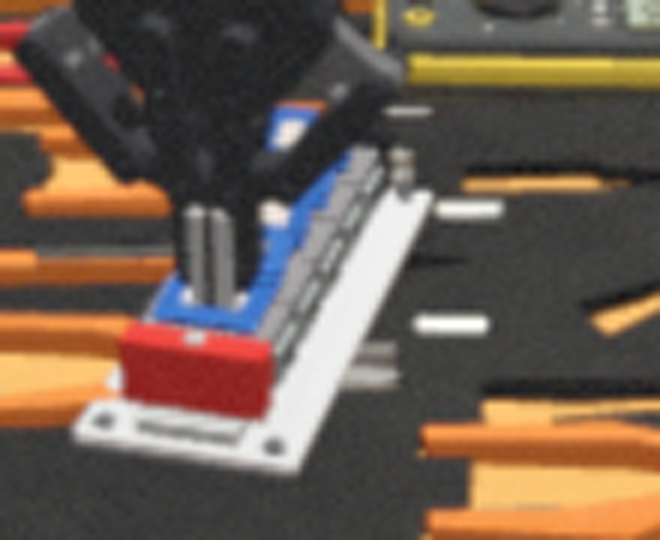

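The fingers stand on cover 1, centred at about (213,300), and it is nearly flat. I'll lower until the force shows it is firm.

```bash
python3 -m creep '0 0 0 0.0005 0;0 0 0 0 0'|grep -E 'ee|force: \['; python3 -m creep '0 0 0 0.0004 0;0 0 0 0 0'|grep -E 'ee|force: \['
```

```text
ee_pos: [483.6, -69.4, 59.2]
force: [-0.1, 0.4, 4.1]
ee_pos: [483.7, -69.4, 59.1]
force: [-1.3, 1.7, 7.2]
```

```bash
python3 -m creep '0 0 0 -0.0004 0;0 0.004 0 0.00012 0;0 0.004 0 0.00012 0;0 0.004 0 0.00012 0;0 0.004 0 0.00012 0;0 0.004 0 0.00012 0'; python3 s.py; python3 -m creep '0 0.004 0 0.00012 0;0 0.004 0 0.00012 0;0 0 0 0 0'; python3 s.py
```

```text
time: 7.4
ee_pos: [489.2, -50.4, 58.9]
tcp_rot: [-2.485, -1.894, -0.034]
force: [-1.1, -2.6, 3.3]
gripper_width: 0.1
grasp_force: 2.1
s -34.7 across -2.8 tipz 39.93 x yaw 74.64 tilt [ 0.007  0.027 -1.   ] xdir [0.2648 0.9639 0.0278] F [-1.08 -2.64  3.31]
time: 7.7
ee_pos: [491.4, -42.7, 59.1]
tcp_rot: [-2.484, -1.895, -0.034]
force: [-1.2, -3.3, 6.6]
gripper_width: 0.2
grasp_force: 3.0
s -26.7 across -2.9 tipz 40.1 x yaw 74.67 tilt [ 0.007  0.026 -1.   ] xdir [0.2642 0.9641 0.0272] F [-1.24 -3.26  6.6 ]
```

```bash
python3 -m creep '0 0.004 0 -0.0002 0;0 0.004 0 0.00011 0;0 0.004 0 0.00011 0;0 0.004 0 0.00011 0;0 0.004 0 0.00011 0;0 0.004 0 0.00011 0'; python3 s.py
```

```text
time: 8.3
ee_pos: [497.2, -19.0, 59.0]
tcp_rot: [-2.483, -1.894, -0.034]
force: [-0.8, -2.8, 4.4]
gripper_width: -0.1
grasp_force: 2.2
s -2.3 across -2.2 tipz 40.05 x yaw 74.67 tilt [ 0.006  0.028 -1.   ] xdir [0.2643 0.964  0.0285] F [-0.83 -2.82  4.4 ]
```

```bash
python3 - <<'E'
from h import *
im=r.get_image("side");a=cv2.resize(im[160:250,180:290],None,fx=6,fy=6,interpolation=cv2.INTER_CUBIC);cv2.imwrite("pics/s5.png",a)
E
```

```text
(no output)
```

View pics/s5.png

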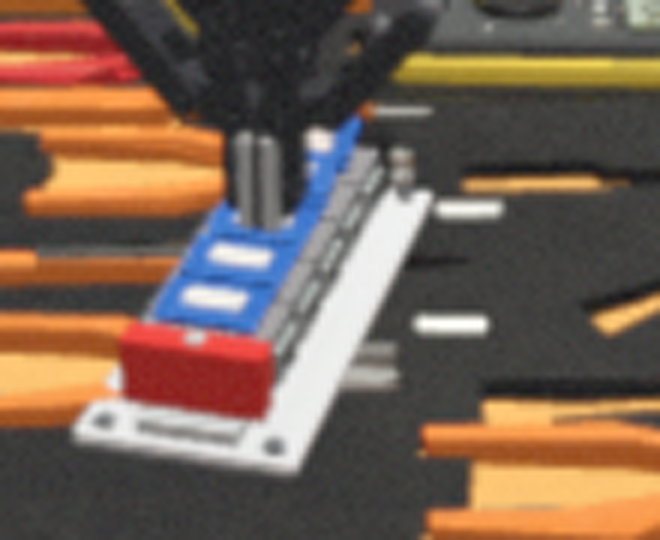

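Covers 1 and 2 lie flat (crop 215,297 and 240,257), and the strip has not moved: its red clamp and plate corners are at the same pixels. I'll go on with the stroke.

```bash
python3 -m creep '0 0.004 0 0.00011 0;0 0.004 0 0.00011 0;0 0.004 0 0.00011 0;0 0.004 0 0.00011 0;0 0.004 0 0.00011 0;0 0.004 0 0.00011 0'; python3 s.py
```

```text
time: 8.95
ee_pos: [503.7, 4.8, 59.0]
tcp_rot: [-2.482, -1.893, -0.036]
force: [-0.4, -1.6, 1.3]
gripper_width: 0.3
grasp_force: 1.0
s 22.4 across -2.2 tipz 40.04 x yaw 74.67 tilt [ 0.006  0.03  -1.   ] xdir [0.2642 0.964  0.0305] F [-0.42 -1.55  1.28]
```

```bash
python3 -m creep '0 0.004 0 0.0004 0;0 0.004 0 0.00012 0;0 0.004 0 0.00012 0;0 0.004 0 0.00012 0'; python3 s.py; python3 -m creep '0 0.004 0 0.00012 0;0 0.004 0 0.00012 0;0 0.004 0 0.00012 0;0 0.004 0 0.00012 0'; python3 s.py
```

```text
time: 9.35
ee_pos: [507.9, 18.9, 59.1]
tcp_rot: [-2.485, -1.894, -0.033]
force: [-2.7, -6.7, 5.9]
gripper_width: -0.2
grasp_force: 3.9
s 37.1 across -2.5 tipz 40.08 x yaw 74.64 tilt [ 0.006  0.026 -1.   ] xdir [0.2647 0.9639 0.0269] F [-2.65 -6.74  5.91]
time: 9.75
ee_pos: [512.1, 34.6, 59.0]
tcp_rot: [-2.484, -1.894, -0.033]
force: [-1.1, -4.6, 6.2]
gripper_width: -0.1
grasp_force: 3.3
s 53.3 across -2.4 tipz 40.02 x yaw 74.65 tilt [ 0.006  0.027 -1.   ] xdir [0.2646 0.964  0.0275] F [-1.06 -4.63  6.22]
```

```bash
python3 -m creep '0 0.004 0 -0.0001 0;0 0.004 0 0.00011 0;0 0.004 0 0.00011 0;0 0.004 0 0.00011 0'; python3 s.py; python3 -m creep '0 0.004 0 0.00011 0;0 0.004 0 0.00011 0;0 0.004 0 0.00011 0;0 0.003 0 0.0001 0'; python3 s.py
```

```text
time: 10.15
ee_pos: [516.4, 50.5, 59.1]
tcp_rot: [-2.483, -1.894, -0.034]
force: [-0.5, -2.8, 5.0]
gripper_width: -0.4
grasp_force: 2.3
s 69.8 across -2.3 tipz 40.12 x yaw 74.66 tilt [ 0.006  0.028 -1.   ] xdir [0.2644 0.964  0.0288] F [-0.45 -2.84  5.05]
time: 10.55
ee_pos: [520.3, 65.6, 58.7]
tcp_rot: [-2.481, -1.894, -0.035]
force: [-0.2, 0.2, 0.3]
gripper_width: 0.0
grasp_force: 0.0
s 85.4 across -2.1 tipz 39.74 x yaw 74.7 tilt [ 0.006  0.029 -1.   ] xdir [0.2638 0.9641 0.03  ] F [-0.15  0.17  0.28]
```

```bash
python3 -m creep '0 0 0 -0.01 0;0 0 0 -0.03 0;0 0 0 -0.045 0;0 0 0 -0.045 0;0 0 0 -0.045 0;0 -0.045 0 0 0;0 -0.045 0 0 0;0 -0.045 0 0 0'; python3 -m creep '0 -0.045 0 0 0;0 -0.045 0 0 0;0 -0.045 0 0 0;0 -0.045 0 0 0;0 -0.045 0 0 0;0 0 0 0 0;0 0 0 0 0'|head -2
python3 - <<'E'
from h import *
a=r.get_image("side")[150:260,170:310];b=r.get_image("top")
cv2.imwrite("pics/top9.png",b)
A=cv2.imread("pics/top0.png")
s=cv2.resize(a,(560,440),interpolation=cv2.INTER_CUBIC)
t=cv2.resize(np.hstack([A[195:265,220:322],b[195:265,220:322]]),(800,275),interpolation=cv2.INTER_CUBIC)[:, :]
cv2.imwrite("pics/e1.png",s);cv2.imwrite("pics/e2.png",t)
E
```

```text
time: 11.35
ee_pos: [483.4, -71.4, 231.5]
tcp_rot: [-2.483, -1.897, -0.037]
force: [0.8, -0.3, 0.3]
gripper_width: -0.3
grasp_force: 0.0
time: 12.05
ee_pos: [423.5, -288.0, 223.9]
```

View pics/e1.png

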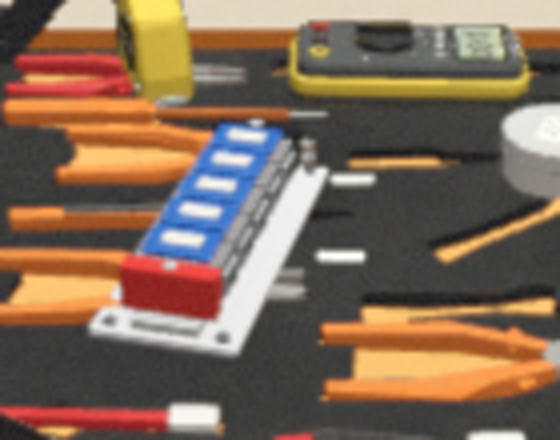

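View pics/e2.png

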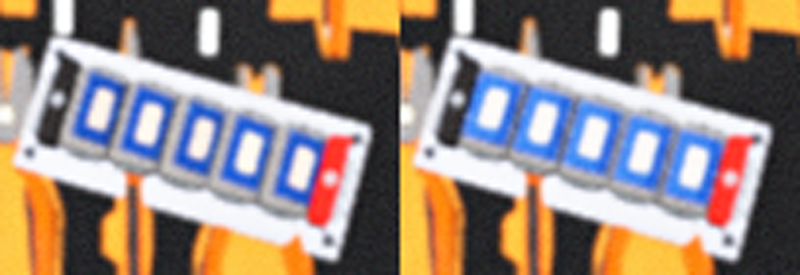

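The side view shows all five covers flat in one line from (185,238) to (245,135). The before/after pair shows the strip in the same place. I'll compare the shading across the covers before handing in.

```bash
python3 - <<'E'
from h import *
im=cv2.imread("pics/top9.png");u=np.array([.264,.9646]);v=np.array([-.9646,.264])
h=cv2.cvtColor(im,cv2.COLOR_BGR2HSV)
m=((abs(h[...,0].astype(int)-110)<15)&(h[...,1]>110)).astype(np.uint8);m[:195]=0;m[265:]=0;m[:,:225]=0;m[:,320:]=0
w=unproj("top",np.argwhere(m)[:,::-1],40)[:,:2]-[495.7,-16.2];V=im[m>0]
s=w@u
for k in range(5):
    q=abs(s-(-56+28*k))<14;print(k+1,q.sum(),s[q].min().round(1),s[q].max().round(1),np.median(V[q],0))
E
```

```text
1 119 -67.3 -44.0 [237. 138.  79.]
2 119 -39.4 -16.1 [238. 139.  79.]
3 124 -11.6 12.4 [237.5 139.5  82. ]
4 129 16.1 41.0 [234. 137.  80.]
5 133 44.2 69.8 [234. 137.  75.]
```

```bash
python3 -c "
from plant import r
print(r.sign_off())"
```

```text
the job is handed in; nothing more can be done
None
```

I stroked all five covers shut in order from the red clamp to the black one; in the final pictures they lie flat, the strip looks unmoved, and the arm is clear. The job was handed in after about 12 s of robot time, and sign-off returned no verdict.

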